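# Lock the blue reference plug in the scope tester and hold it

## Task

Take the blue reference plug out of its parking rack, push it down into the keyhole socket on top of the scope tester until its collar is flush, and turn it a quarter turn clockwise (seen from above) against the spring until it stops. The socket would turn it back, so finish while still gripping it there, fully turned and fully home. Leave the orange plug and everything else on the table where they stand.

Things in the scene. Friction and masses are not known exactly. Their poses are not given: they have to be found in the camera images.
- blue_plug: reference plug with blue grip, about 0.12 kg. Origin on its axis at the underside of its round black collar (58 mm across, 6 mm thick); z up. Above the collar a flat blue wing to grip: 46 mm long along x, 16 mm thick along y, up to 45 mm above the origin. Starts upright in either hole of the rack, collar on the rack's top, at any yaw; same after half a turn
- plug_foot (a point): centre of the blue plug's lower end, 18.5 mm below its origin, same axes. A steel shaft 22 mm across joins it to the collar; at the foot a steel cross bar (two lugs) along x, parallel to the wing: 41 mm long, 9 mm wide, 8 mm high (10.5 to 18.5 mm below the origin)
- orange_plug: a second plug of the same shape with an orange grip, in the other hole of the rack; not to be disturbed
- rack: grey parking rack, fixed, 85 x 220 x 32 mm high, origin under its centre; two round through holes 47 mm across at 60 mm either side of its centre along its y
- tester: the scope tester, fixed: white case 200 x 200 mm, 70 mm high, origin under its centre, with a square socket turret (72 x 72 mm, 34 mm high, aluminium top) whose axis stands 30 mm from the centre towards -x of the case
- socket (a point): centre of the keyhole in the turret's top face (104 mm above the table), z up. Through an 8 mm plate: round hole 27 mm across, crossed by a straight slot 47 mm long, 14 mm wide, along this x; a plug enters with its cross bar along this x, either way round. Flush = plug origin at this point. Fully in, it can turn clockwise seen from above, about 90 degrees to a stop, not the other way
- socket_turn (a joint): turn of the socket's sprung disc, rad, 0 at rest, up to 1.42 at its stop, growing clockwise seen from above; the plug's cross bar drives it with about 0.15 rad of slack, so the plug itself turns about 90 degrees. A spring of 0.07 to 0.17 N m turns it back
- socket_push (a joint): how far the sprung disc under the keyhole is pushed down, m: 0 at rest, about 0.009 when the plug is flush; met about 9 mm before that, it pushes back with 2 to 5 N. Once the plug is turned, the plate over its cross bar keeps it from rising more than 2.5 mm
- gel_bottle: white gel bottle with red cap, 58 mm across, 165 mm high, origin under its centre; bystander
- wipe_jar: white jar with blue lid, 80 mm across, 120 mm high, origin under its centre; bystander
- steel_bowl: steel bowl, 110 mm across, 45 mm high, origin under its centre; bystander
- probe: ultrasound probe lying flat, about 130 x 52 x 24 mm, origin under its handle; bystander
- mouse: black computer mouse, 105 x 62 x 30 mm, origin under its centre; bystander
Not all that is in view belongs to the job. What is shaped like the blue_plug but turquoise is not meant.

How it is judged:
By the outcome, as a careful person would: the job done as asked, in the order asked, and still so for the second after the job is handed in, while the arm keeps its last pose, push and grip.
It also fails if it takes over 48 s, if anything falls off the work surface, if the arm or the gripper's body presses on something with over 40 N, if the wrist force passes 120 N, or if a joint passes its speed limit or range.

## Robot

A 6-joint arm with a two-finger parallel gripper is mounted at the origin on the work surface. World frame = base frame: x ahead of the robot, y to its left, z up, the work surface at z = 0. Lengths are in mm, angles in rad, forces in N, time in s.
With the tool pointing down it reaches from about 250 to 775 mm from the base axis. Payload 4 kg.
Tool frame: the origin (TCP) lies between the finger pads; the fingertips stand arm.tip_extent ahead of it and the grasp point (between the pads) is the TCP (arm.tip_extent is the distance from the TCP to the fingertips, in mm); z points along the fingers, y is the direction in which the jaws open and shut (so a half turn about z gives the same grasp; the last joint's range is limited). The gripper opens to 85 mm and grips with 20 to 120 N. Pads are 22 mm wide; open, the fingers measure 114 mm over their backs; the gripper's body (76 mm by 85 mm) begins 54 mm behind the grasp point. The pads swing forward as they close: fully open they stand 13 mm farther back than shut.
Start: joints at [-0.103, 0.087, 1.371, -0, 1.684, -0.103], TCP at [550.014, -0.006, 250.341] pointing down, gripper open.
Joint ranges: [-3.1, 3.1], [-0.76, 2.03], [0.27, 2.55], [-1.08, 4.22], [0.17, 2.65], [-2.57, 2.57]. Speed limits (rad/s): [2.79, 2.79, 3.14, 3.14, 3.14, 3.14].

## Interface

Orientations are given as a unit quaternion [w, x, y, z].
In Python, from bench import arm, imaging, job gives the robot as it stands.
- The arm moves only by the tool servo_tool, never from a script. Its argument "series" is a list of rows, each a list of 2 entries, a list of its own where there are three numbers: the shift along the tool's x, y, z in mm, then the turn, a rotation vector about the tool's x, y, z in rad. In form: [[[dx, dy, dz], [wx, wy, wz]], ...]. A call has 1 to 5 rows; each row shifts and turns the commanded pose from where the row before left it, along the tool's axes as they then stand; what a row does not reach is not made up. A row lasts 1/8 s, in which the tool goes at most 62.5 mm and 10.7 degrees, less where a joint would pass 70% of its speed; a pose out of reach is approached as far as the arm can. A call is refused whole if a number of a shift passes 62.5 or a number of a turn 0.188, either way. A call with a gripper value outside its range is refused whole. "jaw" is the opening, from 0 (shut) to 1 (fully open), set as the call begins (left out, the last holds). The fingers move at their own pace and stop on an object; "grip_force" is the grip in N (left out, the last holds). Time passes only in rows, so rows that do not move let the fingers close. It gives the time, the measured TCP pose, the force and the opening at its end, in the units of the state.
- arm.state(): the state, without advancing time (a new reading comes with each control period).
- imaging.capture(name): name is "scene" or "side" or "wrist"; returns (picture, depth): 420x560x3 uint8, blue, green, red; 420x560 float32, mm along the optical axis (not along the pixel's ray), 0 where there is no reading.
- imaging.get_calibration(name): a dict with "fx", "fy", "cx", "cy" (pixels), "R" (3x3) and "t" (3): a world point X has camera coordinates R X + t. Camera axes: x right, y down, z forward; pixel columns grow to the right and rows downward; lengths in mm; the calibration is good to about 2 mm. A picture is of the moment at which its call begins: read the wrist's pose just before it. get_calibration takes no time and is no camera call; for the wrist camera it gives the pose at the moment of the call.
- job.hand_in(): hands the job in, once; it reports no verdict.
The state is a dict: "clock": time; "joints": joint angles; "joint_vel": joint speeds; "joint_torque": joint torques, N m; "tcp_pos": TCP position; "tool_rot": TCP orientation; "force": force on the tool from outside, world axes, zero at the start; "wrist_torque": the same for the moment, N m; "finger_gap": opening from 0.0 (shut) to 1.0 (fully open).
Only numpy, scipy, OpenCV 4.12 (cv2) and the standard library are available. Lean on these libraries where they do the work, as an engineer would, in place of code of your own. Each camera call takes 0.05 s, during which the arm holds its last target. There are 200 camera calls.

## Working session

There is one attempt and no reset: what is moved stays moved. The work goes in short steps, Python scripts to look and compute and a tool call to move; the robot and the scene stay as the last step left them, time stands still between calls to the robot, and variables do not carry over. Pictures are saved under pics/ and viewed, about 8 in all and at most 12, crops included, and the job is handed in when it is done.

Besides the shell and the picture viewer there is one more tool, called after "Emit:" in YAML: its name, and indented under it one key for each argument. servo_tool: Moves the arm, as the interface text tells. Its arguments: {"type":"object","properties":{"series":{"type":"array"},"jaw":{"type":"number"},"grip_force":{"type":"number"}},"required":["series"]}

```bash
mkdir -p pics; ls
python3 - <<'E'
from bench import arm, imaging, job
import cv2, numpy as np, pickle
s=arm.state(); print(s, arm.tip_extent)
d={}
for n in ("scene","side","wrist"):
    c=imaging.get_calibration(n); p,z=imaging.capture(n); d[n]=(p,z,c)
    cv2.imwrite(f"pics/{n}0.png",p); print(n,c)
pickle.dump(d,open("d0.pkl","wb"))
E
```

```text
pics
{'clock': 0.0, 'joints': array([-1.03088548e-01,  8.79793801e-02,  1.37229271e+00,  1.58975591e-05,
        1.68358736e+00, -1.03100446e-01]), 'joint_vel': array([ 3.24847440e-04,  3.05357086e-04,  1.53909595e-03, -2.65093088e-04,
       -3.16701646e-05,  1.09687403e-05]), 'joint_torque': array([ 4.64244640e-04, -3.51862407e+01, -3.13276148e+01,  2.58579206e-05,
        1.07225846e-02,  9.27783418e-06]), 'tcp_pos': array([5.49539221e+02, 5.42058932e-02, 2.49106238e+02]), 'tool_rot': array([-0.00088464,  0.70710149,  0.70711116, -0.00070857]), 'force': array([-0.18658432,  0.12299581, -0.53074772]), 'wrist_torque': array([ 0.00747395, -0.03707209, -0.03554855]), 'finger_gap': 0.996329056968605} 19.0
scene {'fx': 537.847569345341, 'fy': 537.847569345341, 'cx': 280.5721595557103, 'cy': 213.28774616443454, 'R': array([[-0.85194622,  0.52323243,  0.02038289],
       [ 0.32879544,  0.56484109, -0.7568673 ],
       [-0.40753061, -0.63810843, -0.65325067]]), 't': array([ 389.75416066,  -82.85624698, 1788.88752857])}
side {'fx': 478.2054263581088, 'fy': 478.2054263581088, 'cx': 276.97212456849104, 'cy': 207.53366156982128, 'R': array([[ 0.99655816, -0.08242339,  0.00884367],
       [-0.04899528, -0.67170118, -0.73920024],
       [ 0.06686769,  0.73622273, -0.67342765]]), 't': array([-454.13088017,   75.66950754, 1607.21134001])}
wrist {'fx': 314.19716884725005, 'fy': 314.19716884725005, 'cx': 284.5660137131244, 'cy': 210.30055624762093, 'R': array([[ 9.99997578e-01, -1.67051152e-04, -2.19463036e-03],
       [ 5.00462526e-04, -9.53738882e-01,  3.00635817e-01],
       [-2.14332587e-03, -3.00636187e-01, -9.53736488e-01]]), 't': array([-548.11102215,  -38.2902751 ,  379.62996331])}
```

View pics/scene0.png

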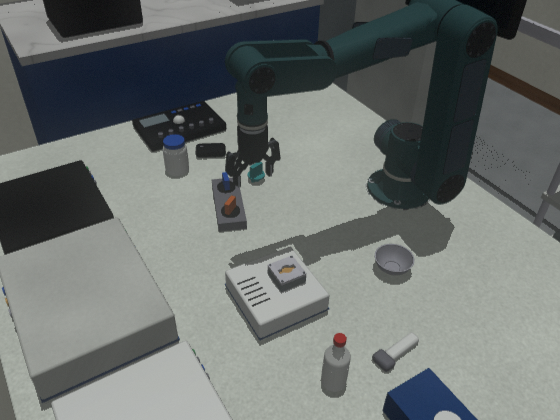

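View pics/side0.png

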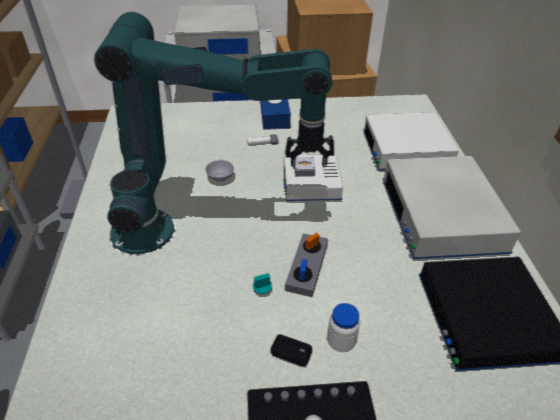

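The blue wing stands in the rack at scene (227,180) and side (304,270). The other candidates are the turquoise plug on the table at scene (257,172) / side (262,285) and the jar's blue lid at side (346,315). Only the one in the rack fits the description; I'll confirm it in a crop and measure.

```bash
cat > h.py <<'E'
import numpy as np, cv2, pickle
def ray(c,u,v,z):
    "cast pixel(s) on plane z"
    u,v=np.atleast_1d(u).astype(float),np.atleast_1d(v).astype(float)
    d=np.stack([(u-c['cx'])/c['fx'],(v-c['cy'])/c['fy'],np.ones_like(u)],1)@c['R']
    o=-c['R'].T@c['t']
    return o+d*((z-o[2])/d[:,2])[:,None]
def cloud(c,z,m):
    v,u=np.nonzero(m&(z>0)); k=z[v,u]
    P=np.stack([(u-c['cx'])/c['fx']*k,(v-c['cy'])/c['fy']*k,k],1)
    return (P-c['t'])@c['R']
def proj(c,X):
    p=c['R']@np.asarray(X,float)+c['t']; return c['fx']*p[0]/p[2]+c['cx'],c['fy']*p[1]/p[2]+c['cy']
E
python3 - <<'E'
from h import *
d=pickle.load(open("d0.pkl","rb"))
for n,(u0,v0,u1,v1) in {"scene":(205,160,250,235),"side":(280,225,335,300)}.items():
    p,z,c=d[n]; hsv=cv2.cvtColor(p,cv2.COLOR_BGR2HSV)
    for nm,lo,hi in(("blue",(108,120,60),(125,255,255)),("orange",(3,150,80),(18,255,255))):
        m=cv2.inRange(hsv,lo,hi)>0; k=np.zeros_like(m); k[v0:v1,u0:u1]=1; m&=k
        P=cloud(c,z,m); t=P[P[:,2]>np.percentile(P[:,2],60)]
        w=np.linalg.svd(t[:,:2]-t[:,:2].mean(0))[2][0]
        print(n,nm,m.sum(),np.median(P,0).round(1),P.max(0).round(),P.min(0).round(),"top",t.mean(0).round(1),np.degrees(np.arctan2(w[1],w[0])).round(1))
    P=cloud(c,z,np.ones(z.shape,bool)); m=(abs(P[:,2]-104)<4)&(abs(P[:,0]-480)<200)&(P[:,1]>0)&(P[:,1]<450)
    print(n,"turret",m.sum(),P[m].min(0).round(),P[m].max(0).round())
a=cv2.resize(d["scene"][0][150:240,190:290],None,fx=4,fy=4,interpolation=2)
b=cv2.resize(d["side"][0][225:315,245:345],None,fx=4,fy=4,interpolation=2)
cv2.imwrite("pics/crop1.png",np.hstack([a,b]))
c=d["side"][2]
print("socket",ray(c,305,164.5,104),ray(d["scene"][2],288,270,104))
E
```

```text
scene blue 41 [ 510.  -250.9   78. ] [622.  -5. 293.] [ 499. -273.   73.] top [ 517.7 -234.9   93.2] -114.0
scene orange 40 [ 551.2 -140.5   77.4] [ 571. -124.   85.] [ 534. -159.   72.] top [ 554.5 -136.9   80. ] 41.7
scene turret 518 [530. 165. 100.] [606. 242. 108.]
side blue 122 [ 508.5 -266.9   71.3] [ 526. -196.   79.] [ 497. -283.   30.] top [ 509.6 -258.3   75.5] -104.8
side orange 142 [ 551.6 -150.2   65.5] [ 574. -127.   78.] [ 532. -165.   36.] top [ 551.5 -147.    73.9] -143.8
side turret 140 [534. 160. 100.] [604. 237. 108.]
socket [[570.8594406  185.95896221 104.        ]] [[566.61072683 209.42926749 104.        ]]
```

View pics/crop1.png

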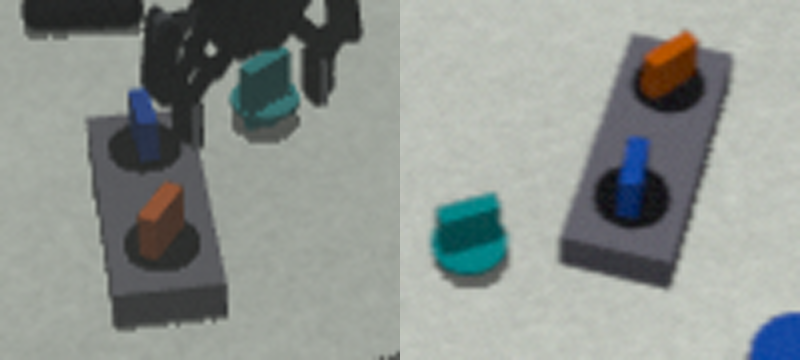

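View pics/wrist0.png

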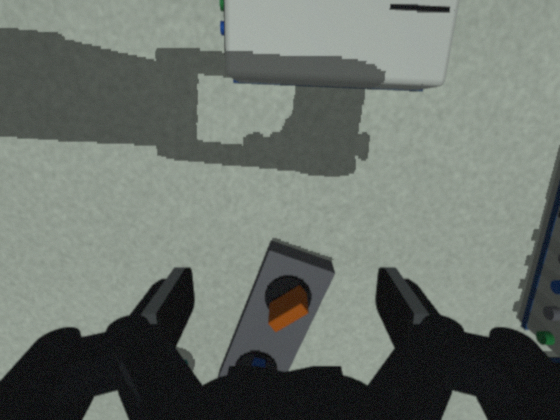

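The crop confirms the target: the pure-blue wing in the rack's near hole, at side-crop (632,180). The turquoise plug lies loose on the table and the orange one is in the other hole. I'll move above the blue plug and look from the wrist.

Emit:
servo_tool:
  series:
    - [[-53,-8.4,0],[0,0,0]]
    - [[-53,-8.4,0],[0,0,0]]
    - [[-53,-8.4,0],[0,0,0]]
    - [[-53,-8.4,0],[0,0,0]]
    - [[-53,-8.4,0],[0,0,0]]
  jaw: 1

```text
clock: 0.78
tcp_pos: [507.4, -266.5, 249.9]
tool_rot: [-0.0, 0.707, 0.707, 0.0]
force: [1.4, 0.2, -0.9]
finger_gap: 0.995
```

Emit:
servo_tool:
  series:
    - [[0,0,20],[0,0,0]]
    - [[0,0,0],[0,0,0]]
    - [[0,0,0],[0,0,0]]

```text
clock: 1.15
tcp_pos: [508.2, -264.5, 230.6]
tool_rot: [-0.0, 0.707, 0.707, 0.0]
force: [0.0, 0.1, 0.1]
finger_gap: 1.002
```

Run:
```python
from bench import arm, imaging
from h import *
print(arm.state()['joints'].round(3))
d={}
for n in("wrist","scene","side"):
    c=imaging.get_calibration(n); p,z=imaging.capture(n); d[n]=(p,z,c)
pickle.dump(d,open("d1.pkl","wb"))
p,z,c=d["wrist"]
hsv=cv2.cvtColor(p,cv2.COLOR_BGR2HSV)
m=cv2.inRange(hsv,(108,120,60),(125,255,255))>0
P=cloud(c,z,m); P=P[(np.hypot(P[:,0]-508,P[:,1]+265)<60)]
t=P[P[:,2]>np.percentile(P[:,2],90)-6]
print(len(P),len(t),t.mean(0),t.min(0),t.max(0),np.percentile(P[:,2],[5,50,95]))
r=cv2.minAreaRect(t[:,:2].astype(np.float32)); print(r)
s=cv2.resize(d["scene"][0][240:340,215:335],None,fx=4,fy=4,interpolation=2)
q=cv2.resize(d["side"][0][140:210,275:350],None,fx=5,fy=5,interpolation=2)
cv2.imwrite("pics/w1.png",p)
q=cv2.copyMakeBorder(q,0,50,0,0,cv2.BORDER_CONSTANT)
cv2.imwrite("pics/t1.png",np.hstack([s[:400,:420],q[:400,:375]]))
```

```text
[-0.579  0.143  1.348  0.     1.65  -0.58 ]
793 752 [ 509.08105378 -252.89434008   78.03393664] [ 496.53829917 -275.89892016   71.43534473] [ 527.92719829 -229.89468066  296.48993478] [71.19719345 76.3353716  77.49399248]
((514.0823364257812, -254.5008544921875), (45.71402359008789, 26.400360107421875), 73.85516357421875)
```

View pics/w1.png

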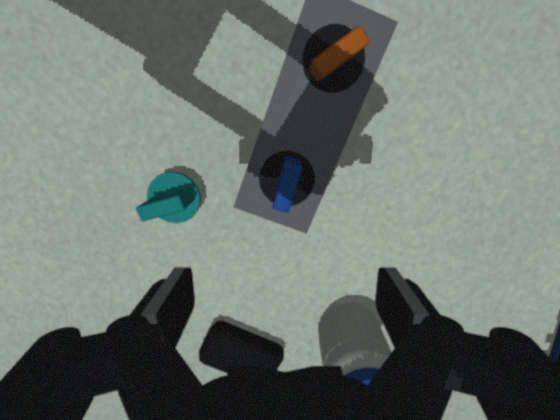

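View pics/t1.png

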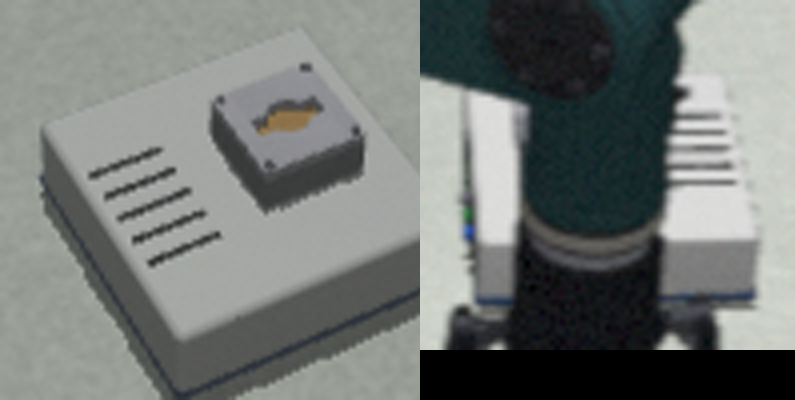

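w1 shows the blue wing at (287,184) on its collar centred near (287,178). t1 shows the keyhole, with its slot parallel to the case vents. Next, a refined grasp from the wing's top face.

Run:
```python
from h import *
p,z,c=pickle.load(open("d1.pkl","rb"))["wrist"]
hsv=cv2.cvtColor(p,cv2.COLOR_BGR2HSV)
m=cv2.inRange(hsv,(105,120,40),(128,255,255)); m[:,:240]=0; m[:,330:]=0; m[240:]=0;m[:120]=0
print("all",cv2.minAreaRect(cv2.findNonZero(m)))
w=(m>0)&(z>0); v,u=np.nonzero(w); P=cloud(c,z,w)
print(len(P),np.percentile(P[:,2],[2,10,30,50,70,90,98]).round(1))
k=(P[:,2]>74)&(P[:,2]<80)
X=ray(c,u[k],v[k],77)[:,:2].astype(np.float32)
print("top",k.sum(),cv2.minAreaRect(X),X.mean(0))
V=p[v,u].max(1); print(np.percentile(V,[10,50,90]))
E2=np.linalg.svd(X-X.mean(0),full_matrices=False)[2][0]; print(np.degrees(np.arctan2(E2[1],E2[0])))
# collar: dark pixels
g=p.max(2); b=((g<38)|(m>0)).astype(np.uint8); b[:,:235]=0;b[:,335:]=0;b[225:]=0;b[:135]=0
n,l,s,ce=cv2.connectedComponentsWithStats(cv2.morphologyEx(b,cv2.MORPH_OPEN,np.ones((5,5))))
for i in range(1,n): print(s[i],ce[i],ray(c,*ce[i],38))
```

```text
all ((287.0684814453125, 184.16720581054688), (19.86450958251953, 54.683834075927734), 16.389541625976562)
1021 [38.6 59.5 75.6 76.2 76.7 77.2 77.7]
top 850 ((509.0643005371094, -252.54676818847656), (45.58598327636719, 15.882160186767578), 73.88922882080078) [ 509.24762 -252.06154]
[ 58.  72. 136.]
-106.150345
[ 260  151   55   61 2083] [288.35381661 177.37445991] [[ 511.10212141 -251.36719809   38.        ]]
[268 182   6   7  41] [270.43902439 184.92682927] [[ 492.7283495  -259.25516545   38.        ]]
[267 190   6   5  30] [269.5 192. ] [[ 491.66025143 -266.73873941   38.        ]]
```

Emit:
servo_tool:
  series:
    - [[12.4,1.1,0],[0,0,0.14]]
    - [[0,0,50],[0,0,0.141]]
    - [[0,0,50],[0,0,0]]
    - [[0,0,40],[0,0,0]]
    - [[0,0,29],[0,0,0]]

```text
clock: 1.92
tcp_pos: [508.9, -251.7, 59.8]
tool_rot: [-0.001, 0.799, 0.602, -0.0]
force: [0.7, 0.7, 0.2]
finger_gap: 1.003
```

Emit:
servo_tool:
  series:
    - [[0,0,0],[0,0,0]]
    - [[0,0,0],[0,0,0]]

```text
clock: 2.17
tcp_pos: [510.3, -253.0, 63.3]
tool_rot: [0.002, 0.799, 0.601, 0.001]
force: [0.3, -0.2, 0.8]
finger_gap: 1.0
```

Emit:
servo_tool:
  series:
    - [[0,0,0],[0,0,0]]
    - [[0,0,0],[0,0,0]]
    - [[0,0,0],[0,0,0]]
    - [[0,0,0],[0,0,0]]
    - [[0,0,0],[0,0,0]]
  jaw: 0
  grip_force: 70

```text
clock: 2.8
tcp_pos: [509.4, -252.8, 61.8]
tool_rot: [0.001, 0.799, 0.601, 0.0]
force: [0.5, -0.3, 2.0]
finger_gap: 0.179
```

Emit:
servo_tool:
  series:
    - [[0,0,0],[0,0,0]]
    - [[0,0,0],[0,0,0]]
    - [[0,0,0],[0,0,0]]

```text
clock: 3.18
tcp_pos: [509.4, -252.8, 61.8]
tool_rot: [0.0, 0.799, 0.601, 0.0]
force: [-0.2, 0.5, 4.4]
finger_gap: 0.177
```

Emit:
servo_tool:
  series:
    - [[0,0,-10],[0,0,0]]
    - [[0,0,-30],[0,0,0]]
    - [[0,0,-45],[0,0,0]]
    - [[0,0,-45],[0,0,0]]
    - [[0,0,-45],[0,0,0]]

```text
clock: 3.8
tcp_pos: [508.6, -252.2, 237.3]
tool_rot: [-0.001, 0.799, 0.601, -0.0]
force: [1.4, -1.1, -0.6]
finger_gap: 0.174
```

Emit:
servo_tool:
  series:
    - [[25,-3,0],[0,0,0]]
    - [[50,-7,0],[0,0,0]]
    - [[50,-7,0],[0,0,0]]
    - [[50,-7,0],[0,0,0]]
    - [[50,-7,0],[0,0,0]]

```text
clock: 4.42
tcp_pos: [541.3, -26.2, 236.0]
tool_rot: [-0.0, 0.799, 0.601, -0.0]
force: [0.4, 0.6, -0.6]
finger_gap: 0.18
```

Emit:
servo_tool:
  series:
    - [[50,-7,0],[0,0,0]]
    - [[50,-7,0],[0,0,0]]
    - [[50,-7,0],[0,0,0]]
    - [[28,-3,0],[0,0,0]]
    - [[0,0,0],[0,0,0]]

```text
clock: 5.05
tcp_pos: [567.5, 151.9, 235.5]
tool_rot: [-0.001, 0.798, 0.603, -0.001]
force: [-0.6, -0.9, -1.0]
finger_gap: 0.178
```

Emit:
servo_tool:
  series:
    - [[0,0,0],[0,0,0]]
    - [[0,0,0],[0,0,0]]

```text
clock: 5.3
tcp_pos: [567.9, 148.7, 236.3]
tool_rot: [0.0, 0.8, 0.6, -0.0]
force: [-0.5, -0.4, -0.4]
finger_gap: 0.179
```

Run:
```python
from bench import arm, imaging
from h import *
s=arm.state(); print(s['joints'].round(3),s['tcp_pos'],s['force'],s['finger_gap'])
d={}
for n in("wrist","scene","side"):
    c=imaging.get_calibration(n); p,z=imaging.capture(n); d[n]=(p,z,c)
pickle.dump(d,open("d2.pkl","wb"))
p,z,c=d["wrist"]
print(proj(c,[568,201,104]))
P=cloud(c,z,np.ones(z.shape,bool)); k=(abs(P[:,2]-104)<3)&(np.hypot(P[:,0]-568,P[:,1]-201)<70)
print(k.sum(),cv2.minAreaRect(P[k][:,:2].astype(np.float32)),np.median(P[k],0))
cv2.imwrite("pics/w2.png",p)
```

```text
[ 0.16   0.173  1.303 -0.     1.666  0.442] [567.92824758 148.69332182 236.28742652] [-0.53157782 -0.39837827 -0.4047487 ] 0.1791870508071826
(np.float64(267.78769722787297), np.float64(146.4237129760805))
6871 ((567.8450927734375, 203.95663452148438), (72.23185729980469, 72.09851837158203), 87.72612762451172) [568.65196761 209.76968401 103.59222945]
```

View pics/w2.png

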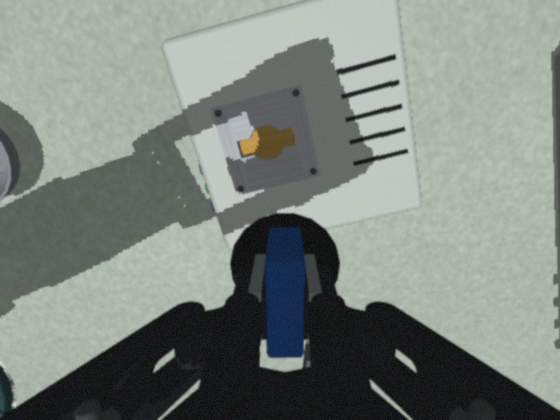

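w2 shows the keyhole at about (267,142), its slot parallel to the vents, and the plug upright in the fingers with its wing at (285,290). The turret centre comes out at (567.8, 204.0) with slot yaw near -2.3°. I'll turn counter-clockwise so joint 6 has room for the later clockwise quarter turn, then look again from that side.

Emit:
servo_tool:
  series:
    - [[34,18.8,0],[0,0,0]]
    - [[34,18.8,0],[0,0,0]]
    - [[0,0,0],[0,0,-0.181]]
    - [[0,0,0],[0,0,-0.181]]
    - [[0,0,0],[0,0,-0.181]]

```text
clock: 6.08
tcp_pos: [623.2, 204.3, 236.2]
tool_rot: [-0.0, 0.607, 0.795, -0.0]
force: [0.1, -0.8, -1.7]
finger_gap: 0.18
```

Emit:
servo_tool:
  series:
    - [[0,0,0],[0,0,-0.181]]
    - [[0,0,0],[0,0,-0.181]]
    - [[0,0,0],[0,0,-0.181]]
    - [[0,0,0],[0,0,-0.181]]
    - [[0,0,0],[0,0,-0.181]]

```text
clock: 6.7
tcp_pos: [623.1, 204.1, 236.4]
tool_rot: [0.0, 0.198, 0.98, -0.0]
force: [0.6, -0.1, -1.3]
finger_gap: 0.175
```

Emit:
servo_tool:
  series:
    - [[0,0,0],[0,0,-0.181]]
    - [[0,0,0],[0,0,-0.181]]
    - [[0,0,0],[0,0,0]]
    - [[0,0,0],[0,0,0]]
    - [[0,0,0],[0,0,0]]

```text
clock: 7.32
tcp_pos: [623.0, 204.6, 236.4]
tool_rot: [0.0, 0.022, 1.0, -0.0]
force: [1.0, 0.7, -2.0]
finger_gap: 0.174
```

Run:
```python
from bench import arm, imaging
from h import *
from scipy.spatial.transform import Rotation as Ro
s=arm.state(); print(s['joints'].round(3),s['tcp_pos'],s['tool_rot'],s['force'],s['finger_gap'])
d={}
for n in("wrist","scene","side"):
    c=imaging.get_calibration(n); p,z=imaging.capture(n); d[n]=(p,z,c)
pickle.dump((d,s),open("d3.pkl","wb"))
for n in d:
    p,z,c=d[n]
    P=cloud(c,z,np.ones(z.shape,bool)); k=(abs(P[:,2]-104)<3)&(np.hypot(P[:,0]-568,P[:,1]-204)<60)
    if k.sum()>20: print(n,k.sum(),cv2.minAreaRect(P[k][:,:2].astype(np.float32)),np.median(P[k],0))
p,z,c=d["wrist"]
q=s['tool_rot']; T=Ro.from_quat([q[1],q[2],q[3],q[0]]).as_matrix()
hsv=cv2.cvtColor(p,cv2.COLOR_BGR2HSV); m=cv2.inRange(hsv,(105,120,25),(128,255,255)); m[:190]=0; m[:,:200]=0; m[:,380:]=0
P=(cloud(c,z,m>0)-s['tcp_pos'])@T
print("wing in tool", len(P),np.percentile(P,[1,5,50,95,99],axis=0).round(1))
t=P[P[:,2]<np.percentile(P[:,2],20)+3]; print("top",len(t),cv2.minAreaRect(t[:,:2].astype(np.float32)),np.median(t,0))
cv2.imwrite("pics/w3.png",p)
```

```text
[ 0.231  0.328  1.114 -0.     1.7   -1.297] [623.0241703  204.59811767 236.3532453 ] [ 3.05462153e-05  2.16843500e-02  9.99764866e-01 -7.50135907e-06] [ 1.02143324  0.69563051 -2.03703186] 0.17415604627243897
wrist 6864 ((568.295654296875, 204.12319946289062), (72.23918914794922, 71.6500473022461), 87.49166107177734) [565.02998049 204.02668728 103.5946984 ]
scene 466 ((568.1939086914062, 204.903564453125), (77.62576293945312, 73.07646942138672), 85.90628814697266) [568.8934366  206.0035577  103.92327854]
side 124 ((568.652587890625, 197.68258666992188), (72.83567810058594, 71.0768051147461), 84.77783203125) [570.2397635  199.63834193 102.93251036]
wing in tool 4979 [[-2.458e+02 -1.140e+01 -1.610e+01]
 [-1.880e+01 -6.800e+00 -1.550e+01]
 [ 1.000e+01  2.000e-01 -1.430e+01]
 [ 2.310e+01  7.400e+00  1.800e+01]
 [ 2.330e+01  8.100e+00  2.192e+02]]
top 3712 ((3.9901371002197266, 8.89527702331543), (45.570579528808594, 46.054779052734375), 71.25871276855469) [  3.669091     0.56645198 -14.58781539]
```

View pics/w3.png

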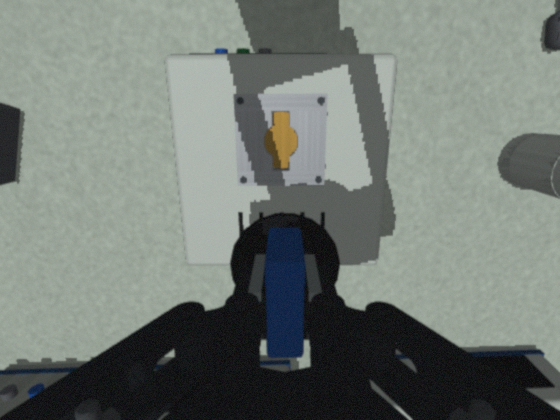

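w3 shows the slot running from (281,112) to (282,168), parallel to the wing. Both wrist views put the turret centre at (568.1, 204.1), and the plug sits 30 mm below the TCP, centred in the jaws. Now I'll move over the socket and descend to just above it.

Emit:
servo_tool:
  series:
    - [[27,-1.4,0],[0,0,0]]
    - [[27.8,-1.5,0],[0,0,0]]
    - [[0,0,35],[0,0,0]]
    - [[0,0,30],[0,0,0]]
    - [[0,0,14],[0,0,0]]

```text
clock: 8.1
tcp_pos: [567.1, 203.9, 155.2]
tool_rot: [-0.002, 0.021, 1.0, -0.0]
force: [-0.7, -0.5, -0.6]
finger_gap: 0.181
```

Emit:
servo_tool:
  series:
    - [[0,0,0],[0,0,0]]
    - [[0,0,0],[0,0,0]]
    - [[0,0,0],[0,0,0]]

```text
clock: 8.48
tcp_pos: [569.1, 204.4, 159.1]
tool_rot: [0.002, 0.021, 1.0, 0.0]
force: [0.1, 0.1, -0.8]
finger_gap: 0.185
```

Run:
```python
from bench import arm, imaging
from h import *
L=[]
for n in("side","scene","wrist","scene"):
    s=arm.state(); L.append(np.r_[s['tcp_pos'],s['force'],s['wrist_torque']]); p,z=imaging.capture(n)
    if n!="wrist":c=imaging.get_calibration(n); u,v=map(int,proj(c,[568,204,125])); q=cv2.resize(p[v-35:v+35,u-45:u+45],None,fx=4,fy=4,interpolation=2); cv2.imwrite(f"pics/{n}4.png",q)
    else: w=cv2.resize(p,(400,300))
a=cv2.imread("pics/side4.png");b=cv2.imread("pics/scene4.png")
cv2.imwrite("pics/c4.png",np.vstack([np.hstack([a,b]),cv2.copyMakeBorder(w,0,0,0,320,cv2.BORDER_CONSTANT)]))
print(np.array(L).round(2)); print(s['tool_rot'],s['joints'].round(3))
```

```text
[[ 5.6906e+02  2.0437e+02  1.5912e+02  7.0000e-02  1.2000e-01 -8.3000e-01
  -7.0000e-02 -1.0000e-02  5.0000e-02]
 [ 5.6892e+02  2.0430e+02  1.5886e+02  8.2000e-01  1.3000e-01 -3.3000e-01
  -3.0000e-02 -1.0000e-02  5.0000e-02]
 [ 5.6874e+02  2.0426e+02  1.5856e+02  1.1000e-01 -6.1000e-01 -1.4400e+00
   1.0000e-02 -5.0000e-02  1.0000e-02]
 [ 5.6857e+02  2.0423e+02  1.5828e+02 -7.4000e-01  1.0300e+00 -8.5000e-01
   5.0000e-02  1.0000e-02  3.0000e-02]]
[8.28269308e-04 2.09043366e-02 9.99781117e-01 2.03101772e-04] [ 0.251  0.24   1.379 -0.     1.521 -1.278]
```

View pics/c4.png

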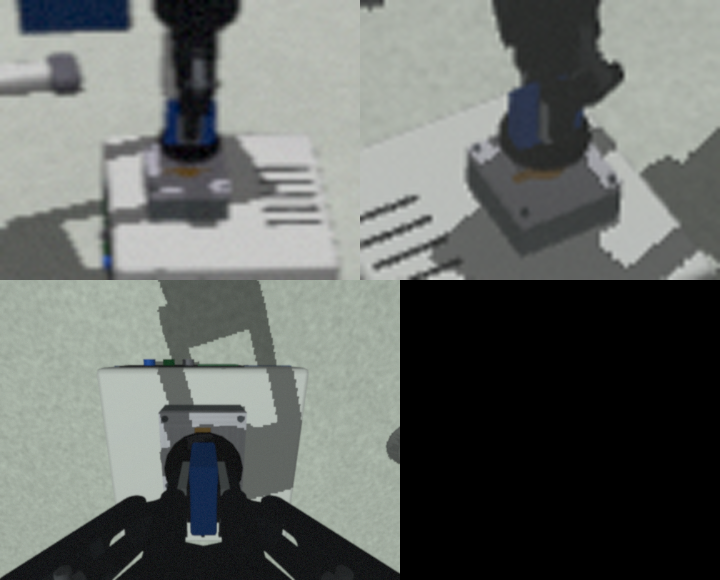

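c4 shows the plug centred over the turret, with the wing in line with the slot. Descending gently.

Emit:
servo_tool:
  series:
    - [[0,0,2],[0,0,0]]
    - [[0,0,2],[0,0,0]]
    - [[0,0,2],[0,0,0]]
    - [[0,0,2],[0,0,0]]
    - [[0,0,0],[0,0,0]]

```text
clock: 9.3
tcp_pos: [568.0, 204.1, 149.0]
tool_rot: [-0.0, 0.021, 1.0, -0.0]
force: [0.5, -0.4, -1.6]
finger_gap: 0.178
```

Emit:
servo_tool:
  series:
    - [[0,0,2],[0,0,0]]
    - [[0,0,2],[0,0,0]]
    - [[0,0,0],[0,0,0]]
    - [[0,0,0],[0,0,0]]

```text
clock: 9.8
tcp_pos: [568.2, 204.2, 145.3]
tool_rot: [0.0, 0.021, 1.0, -0.0]
force: [0.4, -0.2, -1.8]
finger_gap: 0.175
```

Emit:
servo_tool:
  series:
    - [[0,0,2],[0,0,0]]
    - [[0,0,2],[0,0,0]]
    - [[0,0,2],[0,0,0]]
    - [[0,0,2],[0,0,0]]
    - [[0,0,0],[0,0,0]]

```text
clock: 10.42
tcp_pos: [568.3, 204.2, 137.5]
tool_rot: [0.0, 0.021, 1.0, 0.0]
force: [-0.3, 0.1, 1.9]
finger_gap: 0.178
```

Emit:
servo_tool:
  series:
    - [[0,0,1.5],[0,0,0]]
    - [[0,0,1.5],[0,0,0]]
    - [[0,0,0],[0,0,0]]
    - [[0,0,0],[0,0,0]]

```text
clock: 10.92
tcp_pos: [568.3, 204.2, 134.5]
tool_rot: [0.0, 0.021, 1.0, 0.0]
force: [1.0, -0.3, 2.9]
finger_gap: 0.179
```

Emit:
servo_tool:
  series:
    - [[0,0,0.7],[0,0,0]]
    - [[0,0,0],[0,0,0]]
    - [[0,0,0],[0,0,0]]

```text
clock: 11.3
tcp_pos: [568.3, 204.2, 133.8]
tool_rot: [0.0, 0.021, 1.0, 0.0]
force: [-0.0, -0.6, 3.9]
finger_gap: 0.175
```

Emit:
servo_tool:
  series:
    - [[0,0,0.7],[0,0,0]]
    - [[0,0,0],[0,0,0]]
    - [[0,0,0],[0,0,0]]

```text
clock: 11.68
tcp_pos: [568.3, 204.2, 133.8]
tool_rot: [0.0, 0.021, 1.0, 0.0]
force: [-0.4, -0.1, 5.1]
finger_gap: 0.181
```

Emit:
servo_tool:
  series:
    - [[0,0,1],[0,0,0]]
    - [[0,0,0],[0,0,0]]
    - [[0,0,0],[0,0,0]]

```text
clock: 12.05
tcp_pos: [568.3, 204.2, 133.8]
tool_rot: [0.001, 0.021, 1.0, 0.0]
force: [-2.3, -0.7, 9.1]
finger_gap: 0.18
```

Run:
```python
from bench import arm, imaging
from h import *
L=[]
for n in("side","scene","wrist","scene"):
    s=arm.state(); L.append(np.r_[s['tcp_pos'],s['force'],s['wrist_torque']]); c=imaging.get_calibration(n); p,z=imaging.capture(n)
print(np.array(L).round(2).tolist())
```

```text
[[568.33, 204.19, 133.81, -2.27, -0.69, 9.06, -0.13, 0.4, -0.02], [568.35, 204.19, 133.81, -1.48, -0.68, 8.89, -0.15, 0.36, 0.03], [568.36, 204.17, 133.82, -1.98, -0.81, 8.17, -0.14, 0.35, 0.03], [568.32, 204.19, 133.79, -2.65, -0.27, 9.51, -0.07, 0.39, -0.01]]
```

Collar flush: z holds at 133.8 while the force climbs to 9 N. Turning clockwise.

Emit:
servo_tool:
  series:
    - [[0,0,0],[0,0,0.1]]
    - [[0,0,0],[0,0,0.15]]
    - [[0,0,0],[0,0,0.15]]
    - [[0,0,0],[0,0,0.15]]
    - [[0,0,0],[0,0,0.1]]

```text
clock: 12.88
tcp_pos: [568.7, 203.9, 133.8]
tool_rot: [0.001, 0.341, 0.94, 0.0]
force: [-1.2, -0.3, 8.6]
finger_gap: 0.176
```

Emit:
servo_tool:
  series:
    - [[0,0,0],[0,0,0]]
    - [[0,0,0],[0,0,0]]

```text
clock: 13.12
tcp_pos: [568.7, 204.0, 133.9]
tool_rot: [0.001, 0.339, 0.941, 0.0]
force: [-0.4, -1.3, 7.8]
finger_gap: 0.181
```

```bash
cat > st.py <<'E'
from bench import arm, imaging
from h import *
from scipy.spatial.transform import Rotation as Ro
L=[]
for i in range(3):
    s=arm.state(); q=s['tool_rot']; x=Ro.from_quat([*q[1:],q[0]]).as_matrix()[:,0]
    L.append(np.r_[s['tcp_pos'],s['force'],s['wrist_torque'],np.degrees(np.arctan2(x[1],x[0])),s['finger_gap']]); p,z=imaging.capture("wrist")
print(np.array(L).round(2).tolist(),s['clock'],s['joints'].round(3)); cv2.imwrite("pics/last.png",p)
c=imaging.get_calibration("wrist"); pickle.dump((p,z,c,s),open("last.pkl","wb"))
E
python3 st.py
```

```text
[[568.75, 203.97, 133.86, -0.4, -1.28, 7.76, -0.16, 0.26, 0.02, 140.36, 0.18], [568.72, 203.96, 133.81, -0.93, -0.31, 8.46, -0.16, 0.23, 0.07, 140.36, 0.17], [568.73, 203.97, 133.8, -0.68, -1.09, 8.21, -0.18, 0.25, 0.03, 140.36, 0.18]] 13.225 [ 2.510e-01  2.540e-01  1.412e+00 -1.000e-03  1.474e+00 -6.280e-01]
```

Emit:
servo_tool:
  series:
    - [[0,0,0],[0,0,0.15]]
    - [[0,0,0],[0,0,0.15]]
    - [[0,0,0],[0,0,0.15]]
    - [[0,0,0],[0,0,0.15]]
    - [[0,0,0],[0,0,0.15]]

```text
clock: 13.9
tcp_pos: [568.9, 203.9, 133.8]
tool_rot: [0.001, 0.662, 0.75, 0.001]
force: [0.0, -1.0, 7.9]
finger_gap: 0.177
```

Emit:
servo_tool:
  series:
    - [[0,0,0],[0,0,0.05]]
    - [[0,0,0],[0,0,0.05]]
    - [[0,0,0],[0,0,0.03]]
    - [[0,0,0],[0,0,0]]
    - [[0,0,0],[0,0,0]]

```text
clock: 14.52
tcp_pos: [569.0, 204.0, 133.8]
tool_rot: [0.001, 0.707, 0.707, 0.001]
force: [0.7, -1.7, 7.8]
finger_gap: 0.176
```

```bash
python3 st.py
```

```text
[[568.97, 203.97, 133.85, 0.68, -1.73, 7.8, -0.15, 0.12, 0.13, 89.95, 0.18], [568.97, 203.97, 133.85, -0.45, -0.89, 7.63, -0.14, 0.19, 0.09, 89.95, 0.18], [568.95, 203.97, 133.83, 0.2, -0.85, 7.88, -0.21, 0.17, 0.13, 89.95, 0.18]] 14.625 [ 2.510e-01  2.540e-01  1.411e+00 -1.000e-03  1.473e+00  2.520e-01]
```

Emit:
servo_tool:
  series:
    - [[0,0,0],[0,0,0.03]]
    - [[0,0,0],[0,0,0.03]]
    - [[0,0,0],[0,0,0]]
    - [[0,0,0],[0,0,0]]

```text
clock: 15.18
tcp_pos: [569.0, 203.9, 133.8]
tool_rot: [0.001, 0.728, 0.685, 0.001]
force: [-0.8, -0.7, 8.0]
finger_gap: 0.179
```

```bash
python3 st.py
```

```text
[[569.0, 203.94, 133.84, -0.83, -0.68, 7.99, -0.17, 0.13, 0.15, 86.51, 0.18], [568.96, 203.97, 133.83, 0.89, -1.61, 7.46, -0.19, 0.18, 0.12, 86.52, 0.18], [569.0, 203.94, 133.83, -0.72, -1.31, 8.17, -0.15, 0.13, 0.15, 86.51, 0.18]] 15.275 [ 2.510e-01  2.540e-01  1.411e+00 -1.000e-03  1.473e+00  3.120e-01]
```

Emit:
servo_tool:
  series:
    - [[0,0,0],[0,0,0.03]]
    - [[0,0,0],[0,0,0.03]]
    - [[0,0,0],[0,0,0]]
    - [[0,0,0],[0,0,0]]

```text
clock: 15.82
tcp_pos: [569.0, 203.9, 133.8]
tool_rot: [0.001, 0.748, 0.664, 0.001]
force: [0.0, -1.2, 8.5]
finger_gap: 0.173
```

```bash
python3 st.py
```

```text
[[569.01, 203.91, 133.84, 0.03, -1.24, 8.48, -0.27, 0.1, 0.5, 83.14, 0.17], [568.98, 203.94, 133.83, -1.35, -1.08, 7.9, -0.24, 0.12, 0.53, 83.15, 0.18], [569.0, 203.95, 133.84, 0.9, -1.24, 8.91, -0.19, 0.09, 0.44, 83.15, 0.18]] 15.925 [ 2.510e-01  2.540e-01  1.411e+00 -1.000e-03  1.473e+00  3.710e-01]
```

Torque jumped from 0.14 to 0.5 N m while the height stayed at 133.8, so this is the stop. One check of the wing's real yaw and the flushness.

Run:
```python
from bench import arm, imaging
from h import *
p,z,c,s=pickle.load(open("last.pkl","rb"))
hsv=cv2.cvtColor(p,cv2.COLOR_BGR2HSV); m=cv2.inRange(hsv,(105,120,25),(128,255,255)); m[:190]=0; m[:,:200]=0; m[:,380:]=0
w=(m>0)&(z>0); P=cloud(c,z,w); k=abs(P[:,2]-149)<3.5
v,u=np.nonzero(w); X=ray(c,u[k],v[k],149)[:,:2].astype(np.float32)
print(k.sum(),cv2.minAreaRect(X),np.median(P[k],0))
ims=[cv2.resize(p[100:400,80:480],(400,300))]
for n in("scene","side"):
    q,_=imaging.capture(n); cc=imaging.get_calibration(n); a,b=map(int,proj(cc,[568,204,115])); ims.append(cv2.resize(q[b-30:b+30,a-20:a+20],(200,300),interpolation=2))
cv2.imwrite("pics/fin.png",np.hstack(ims))
```

```text
3708 ((568.1347045898438, 205.67120361328125), (45.562744140625, 15.972719192504883), 83.05313873291016) [568.22732092 207.19307387 148.42914066]
```

View pics/fin.png

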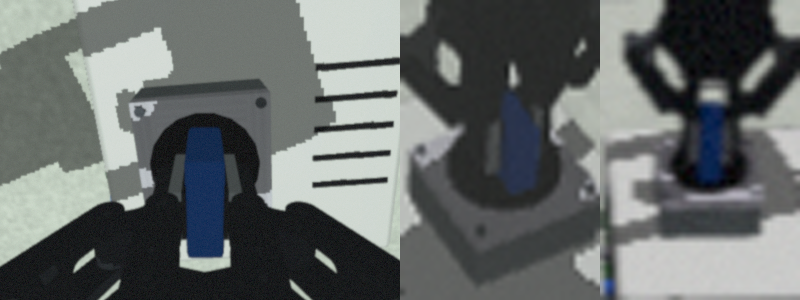

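The final picture shows the collar seated on the turret and the wing at 83.1°, about 94° clockwise from the slot, still gripped between the pads. Handing in.

```bash
python3 -c "
from bench import arm, job
print(job.hand_in()); s=arm.state(); print(s['clock'],s['tcp_pos'],s['force'],s['wrist_torque'],s['finger_gap'])"
```

```text
the job is handed in; nothing more can be done
None
the job is handed in; nothing more can be done
```

I took the blue plug from the rack, pushed it into the keyhole socket until its collar was flush, and turned it clockwise to the stop. I handed the job in at about 16 s, still gripping it there.

**Flush:** the tool height stayed at 133.8 mm while the upward force rose to about 9 N, and it was still 133.8 mm after the turn. The last picture shows the collar on the turret.

**Turned:** the wing measured 83.1° against the slot at 177.5°, about 94° clockwise. That is slightly more than the nominal 90°. The wrist torque jumped from about 0.14 to 0.5 N m over the last 3°, which I took as the stop.

**Not checked or disagreeing:**
- I did not look back at the rack, the orange plug or the bystanders at the end. The forces stayed under 10 N in every reading.
- The side camera's turret position was about 6 mm off in y. I used the two wrist views, which agreed within 0.5 mm.
- The state could not be read after hand-in, so nothing covers the final second.

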